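Load four glazed pots from the ware board into the kiln rack in reverse order

ROBOT

A 6-joint arm with a two-finger parallel gripper is mounted at the origin on the work surface. World frame = base frame: x ahead of the robot, y to its left, z up, the work surface at z = 0. Lengths are in m, angles in rad, forces in N, time in s.
With the tool pointing down it reaches from about 0.425 to 0.95 m from the base axis. Payload 3.5 kg.
Tool frame: the origin (TCP) lies at the very end of the fingers, on their centre line; the grasp point (between the pads) lies 19 mm behind it; z points along the fingers, y is the direction in which the jaws open and shut (so a half turn about z gives the same grasp; the last joint's range is limited). The gripper opens to 85 mm and grips with 20 to 120 N. Pads are 22 mm wide; open, the fingers measure 114 mm over their backs; the gripper's body (76 mm by 85 mm) begins 54 mm behind the grasp point. The pads swing forward as they close: fully open they stand 13 mm farther back than shut.
Start: joints at [-1.336, 0.286, 1.577, -0, 1.279, -0.15], TCP at [0.253, -0.626, 0.209] pointing down, gripper open.
Joint ranges: [-2.77, 2.77], [-0.9, 2.22], [0.21, 2.48], [-1.53, 4.67], [0.24, 2.81], [-2.84, 2.84]. Speed limits (rad/s): [2.79, 2.79, 3.14, 3.14, 3.14, 3.14].

INTERFACE

Orientations are given as a unit quaternion [x, y, z, w].
In Python, from plant import get_state, read_camera, get_calibration, ticket, search_frame, cut_out, pinpoint gives the robot as it stands.
- The arm moves only by the tool move_arm, never from a script. Its argument "plan" is a list that holds one entry, the list of rows, each a list of 7 numbers: the turn, a rotation vector about the tool's x, y, z in degrees, then the shift along the tool's x, y, z in m, then the finger opening in m, from 0 to 0.0854. In form: [[[ax, ay, az, x, y, z, hand], ...]]. A call has exactly 5 rows; each row is the pose to reach, as a shift and turn from the pose measured when the call began, along the tool's axes at that moment; what a row does not reach only later rows make up. A row lasts 1/8 s, in which the tool goes at most 62.5 mm and 10.7 degrees, less where a joint would pass 70% of its speed; a pose out of reach is approached as far as the arm can. A call with a gripper value outside its range is refused whole. The fingers move at their own pace and stop on an object; "force" is the grip in N (left out, the last holds). Time passes only in rows, so rows that repeat a pose let the fingers close, or fill a call up. It gives the time, the measured TCP pose, the force and the opening at its end, in the units of the state.
- get_state(): the state, without advancing time (a new reading comes with each control period).
- read_camera(name): name is "scene" or "top" or "wrist"; returns the picture (480x640x3 uint8, red, green, blue); there is no depth.
- get_calibration(name): a dict with "mtx" (3x3 intrinsics, pixels), "extrinsics" (4x4, takes a point from camera to world coordinates); the wrist camera has in their place "hand_eye" (4x4, takes a point from camera to tool coordinates, whose origin is the TCP and whose axes are the flange's). Camera axes: x right, y up, looking along -z (the intrinsics and any distortion apply to the point x, -y, -z); pixel columns grow to the right and rows downward; lengths in m; the calibration is good to about 2 mm. The wrist camera is an equidistant fisheye: a pixel r from the principal point sees the ray r / f radians off the axis. A picture is of the moment at which its call begins: read the wrist's pose just before it. get_calibration takes no time and is no camera call.
- ticket.sign_off(): hands the job in, once; it reports no verdict.
Trained networks look in the newest picture that a camera, given by its name, has taken for a name from the list of things; names that differ only in an ending like _2 or _b are one class to them, and where a whole thing is asked for, a point or a joint stands for the part that bears it (a point fixed in the world has none). Each returns a list of dicts, best first, with "p" (0 to 1); they miss things now and then, are a little off and sometimes report something else, mostly with a low value. They report only what shows in the picture. A call takes as long as a camera call.
- search_frame(camera, query): "centre" ([column, row] in pixels, amid what is visible of it).
- cut_out(camera, query): "pixels" (480x640 bool, what is visible of it) and "centre" ([column, row] in pixels, amid what is visible of it).
- pinpoint(camera, query): "centre" ([column, row] in pixels: a listed point, or the origin of a listed thing).
The state is a dict: "time": time; "qpos": joint angles; "dq": joint speeds; "joint_efforts": joint torques, N m; "eef_pos": TCP position; "tcp_rot": TCP orientation; "contact_force": force on the tool from outside, world axes, zero at the start; "wrist_torque": the same for the moment, N m; "opening": opening from 0.0 (shut) to 1.0 (fully open).
Only numpy, scipy, OpenCV 4.12 (cv2) and the standard library are available. Lean on these libraries where they do the work, as an engineer would, in place of code of your own. Each camera call takes 0.05 s, during which the arm holds its last target.

TASK

Move the four glazed pots, one by one, from the ware board into the four bays of the kiln rack, in reverse order: the pot next to the red peg goes into the bay farthest from the rack's red end block, the next pot into the next bay, and so on, so that the pot farthest from the red peg ends up right beside the red end block. Set each pot down gently, standing upright and flat on the floor of its bay, and let go; do not knock any pot over, and leave the brush mug, the glaze jar and the candle where they are.

Things in the scene. Friction and masses are not known exactly. Their poses are not given: they have to be found in the camera images.
- blue_pot_mid (a point): The blue pot: a glazed stoneware tumbler, round, open at the top, all blue with a bare brown clay foot. 48 mm diameter, 62 mm tall, foot 40 mm, 0.10 to 0.19 kg, empty. This point is at its centre, on its axis, half-way up (31 mm above the underside); z points up when it stands.
- yellow_pot_mid (a point): The yellow pot: a glazed stoneware tumbler, round, open at the top, all yellow with a bare brown clay foot. 48 mm diameter, 62 mm tall, foot 40 mm, 0.10 to 0.19 kg, empty. This point is at its centre, on its axis, half-way up (31 mm above the underside); z points up when it stands.
- green_pot_mid (a point): The green pot: a glazed stoneware tumbler, round, open at the top, all green with a bare brown clay foot. 48 mm diameter, 62 mm tall, foot 40 mm, 0.10 to 0.19 kg, empty. This point is at its centre, on its axis, half-way up (31 mm above the underside); z points up when it stands.
- white_pot_mid (a point): The white pot: a glazed stoneware tumbler, round, open at the top, all white with a bare brown clay foot. 48 mm diameter, 62 mm tall, foot 40 mm, 0.10 to 0.19 kg, empty. This point is at its centre, on its axis, half-way up (31 mm above the underside); z points up when it stands.
- blue_tile: The blue glaze tile, 70 x 70 x 6 mm, fixed on the ware board and never moved. At the start the blue pot stands on it (within 5 mm of its middle). Origin at the centre of its underside, 18 mm above the table; its top is 24 mm above the table. Its y axis runs along the board, x across it.
- yellow_tile: The yellow glaze tile, 70 x 70 x 6 mm, fixed on the ware board and never moved. At the start the yellow pot stands on it (within 5 mm of its middle). Origin at the centre of its underside, 18 mm above the table; its top is 24 mm above the table. Its y axis runs along the board, x across it.
- green_tile: The green glaze tile, 70 x 70 x 6 mm, fixed on the ware board and never moved. At the start the green pot stands on it (within 5 mm of its middle). Origin at the centre of its underside, 18 mm above the table; its top is 24 mm above the table. Its y axis runs along the board, x across it.
- white_tile: The white glaze tile, 70 x 70 x 6 mm, fixed on the ware board and never moved. At the start the white pot stands on it (within 5 mm of its middle). Origin at the centre of its underside, 18 mm above the table; its top is 24 mm above the table. Its y axis runs along the board, x across it.
- red_peg: Red peg, 44 mm tall, 24 mm round head, fixed at one end of the ware board (a plain wood peg is at the other end; which end is red varies). Origin at its foot, on its axis. Ware board: plywood, fixed, 400 x 90 mm, top 18 mm above the table; the four tiles lie in a row along it, centres 61, 139, 217 and 295 mm from the red peg.
- rack: Kiln rack, fixed: low beige and brown tray, four 70 x 70 mm bays in a row along its y. Origin: centre of its underside, on the table. Bay centres at y = -117, -39, +39, +117 mm, x = 0. Bay floors 12 mm above the table; walls 8 mm thick, tops 24 mm above the table. Red end block (86 x 30, 34 mm tall) at y = +175 mm. A pot standing in a bay has its centre 43 mm above the table.
- brush_mug: Bystander: white mug full of brushes, 72 mm diameter, about 165 mm tall with the brushes. Origin at the centre of its underside.
- glaze_jar: Bystander: amber glass jar with a wood-coloured cap, 64 mm diameter, 80 mm tall. Origin at the centre of its underside.
- candle: Bystander: brass candle holder with a cream candle, foot 72 mm diameter, 115 mm tall. Origin at the centre of its underside.

How it is judged:
By the outcome, as a careful person would: the job done as asked, in the order asked, and still so for the second after the job is handed in, with the robot touching nothing.
It also fails if it takes over 96 s, if anything falls off the work surface, if the arm or the gripper's body presses on something with over 40 N, if the wrist force passes 120 N, or if a joint passes its speed limit or range.

## Working session

There is one attempt and no reset: what is moved stays moved. The work goes in short steps, Python scripts to look and compute and a tool call to move; the robot and the scene stay as the last step left them, time stands still between calls to the robot, and variables do not carry over. Pictures are saved under pics/ and viewed, and the job is handed in when it is done.

Besides the shell and the picture viewer there is one more tool, called after "Request:" as a command line: name --argument value ..., lists and objects as JSON in quotes. move_arm: Moves the arm, as the interface text tells. Its arguments: {"type":"object","properties":{"plan":{"type":"array","items":{"type":"array","items":{"type":"array","items":{"type":"number"}}}},"force":{"type":"number"}},"required":["plan"]}

```bash
mkdir -p pics; ls; python3 - <<'E'
from plant import *
import cv2,numpy as np
print(get_state())
for n in ["scene","top","wrist"]:
    im=read_camera(n); cv2.imwrite(f"pics/{n}0.png",im[:,:,::-1])
    print(n,get_calibration(n))
E
```

```text
pics
{'time': 0.0, 'qpos': array([-1.33603819e+00,  2.87214489e-01,  1.57822172e+00, -2.46532862e-05,
        1.27862649e+00, -1.49995593e-01]), 'dq': array([-3.28579079e-05,  1.68303494e-06,  2.98281205e-04,  4.00223741e-04,
        2.96175837e-04, -1.88324341e-03]), 'joint_efforts': array([-6.57306718e-04, -4.05988455e+01, -2.92622870e+01, -2.47232911e-04,
        5.79503132e-03, -2.84222054e-06]), 'eef_pos': array([ 0.25319858, -0.62491433,  0.20729051]), 'tcp_rot': array([ 9.81551139e-01,  1.91195804e-01, -6.41153900e-05, -1.23341286e-03]), 'contact_force': array([-1.1562545 ,  0.16787245,  0.02082122]), 'wrist_torque': array([-0.03068142,  0.02876701, -0.03115696]), 'opening': 1.0060884577617022}
scene {'mtx': array([[472.52061263,   0.        , 323.20487611],
       [  0.        , 472.52061263, 231.60022963],
       [  0.        ,   0.        ,   1.        ]]), 'extrinsics': array([[ 0.77608884, -0.37099061,  0.50995302,  1.01900948],
       [ 0.6304969 ,  0.47268336, -0.61566557, -0.58100185],
       [-0.01264017,  0.79933498,  0.60075271,  0.6524637 ],
       [ 0.        ,  0
[... 289 characters left out ...]
[-0.99975348, -0.02199479,  0.00303337, -0.01061756],
       [-0.00143759,  0.2004581 ,  0.97970122,  1.12519689],
       [ 0.        ,  0.        ,  0.        ,  1.        ]])}
wrist {'mtx': array([[371.64829954,   0.        , 318.36991279],
       [  0.        , 371.64829954, 240.2338676 ],
       [  0.        ,   0.        ,   1.        ]]), 'hand_eye': array([[-5.12512119e-04,  9.54742862e-01,  2.97432016e-01,
         7.66592749e-02],
       [ 9.99999868e-01,  4.99291766e-04,  1.20420130e-04,
         9.35973570e-04],
       [-3.35350974e-05,  2.97432039e-01, -9.54742992e-01,
        -1.65144060e-01],
       [ 0.00000000e+00,  0.00000000e+00,  0.00000000e+00,
         1.00000000e+00]])}
```

View pics/top0.png

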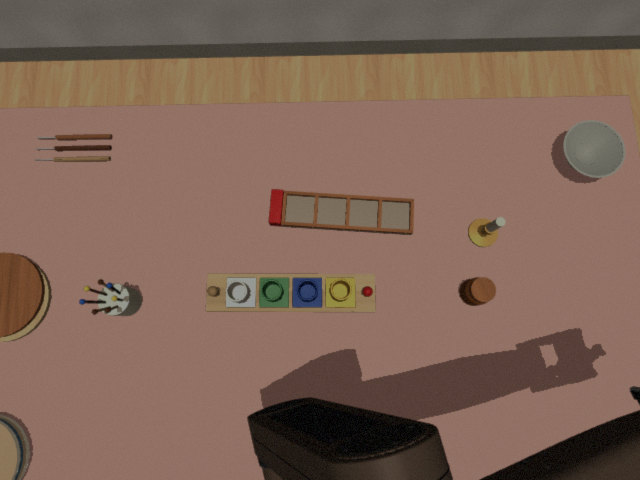

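View pics/scene0.png

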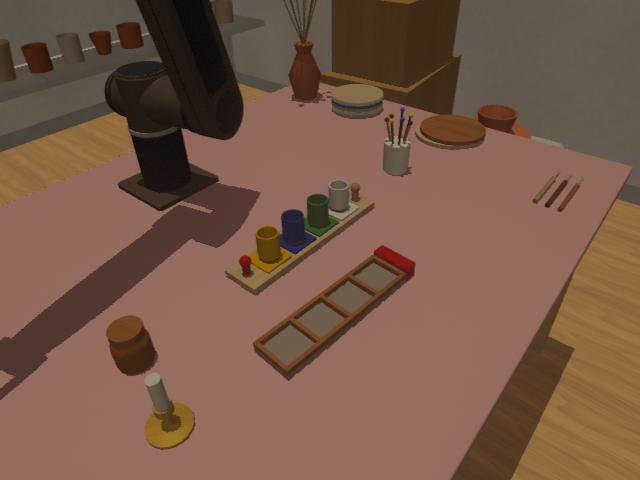

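View pics/wrist0.png

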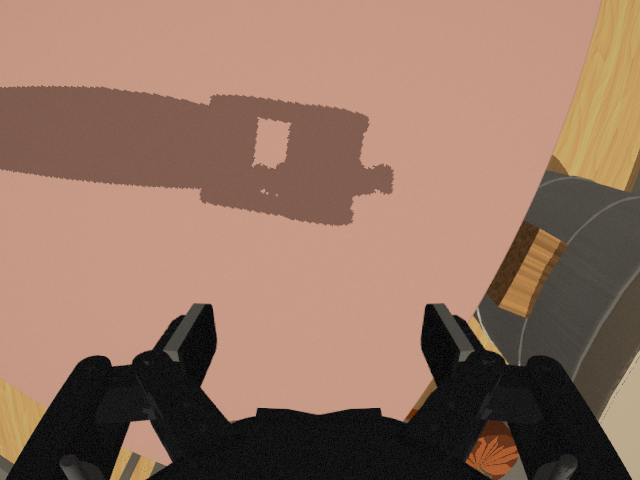

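The red peg is at the right (-y) end, top (367,292). The pots from it are yellow, blue, green, white. The rack's red block is at the left, (277,207). So yellow goes in the rightmost bay, then blue, green and white in turn.

```bash
cat > h.py <<'E'
from plant import *
import numpy as np,cv2
from scipy.spatial.transform import Rotation as R
def ray(cam,px,st=None):
    c=get_calibration(cam);K=c["mtx"];u=(px[0]-K[0,2])/K[0,0];v=(px[1]-K[1,2])/K[1,1]
    if cam=="wrist":
        th=np.hypot(u,v);s=np.sin(th)/max(th,1e-9)
        d=np.array([u*s,-v*s,-np.cos(th)])
        T=np.eye(4);T[:3,:3]=R.from_quat(st["tcp_rot"]).as_matrix();T[:3,3]=st["eef_pos"]
        E=T@c["hand_eye"]
    else:
        d=np.array([u,-v,-1.]);E=c["extrinsics"]
    return E[:3,3],E[:3,:3]@d
def atz(cam,px,z,st=None):
    o,d=ray(cam,px,st);return o+d*(z-o[2])/d[2]
def show(cam,name):
    im=read_camera(cam);cv2.imwrite(f"pics/{name}.png",im[:,:,::-1])
def toolmove(goal_pos,goal_R=None,st=None):
    st=st or get_state();Rt=R.from_quat(st["tcp_rot"])
    t=Rt.inv().apply(np.array(goal_pos)-st["eef_pos"])
    rv=np.zeros(3) if goal_R is None else (Rt.inv()*goal_R).as_rotvec(degrees=True)
    return rv.round(2),t.round(4)
E
python3 - <<'E'
from h import *
Z=dict(blue_pot_mid=.055,yellow_pot_mid=.055,green_pot_mid=.055,white_pot_mid=.055,blue_tile=.018,yellow_tile=.018,green_tile=.018,white_tile=.018,red_peg=.018,rack=0,brush_mug=0,glaze_jar=0,candle=0)
for cam in ["top","scene"]:
    read_camera(cam)
    for n,z in Z.items():
        r=pinpoint(cam,n)
        for q in r[:1]: print(cam,n,round(q["p"],2),np.round(q["centre"],1),atz(cam,q["centre"],z).round(4))
E
```

```text
top blue_pot_mid 0.78 [311.1 292. ] [ 0.4468 -0.0056  0.055 ]
top yellow_pot_mid 0.92 [338.  288.2] [ 0.4542 -0.0674  0.055 ]
top green_pot_mid 0.74 [271.9 293.5] [0.4454 0.0841 0.055 ]
top white_pot_mid 0.58 [236.1 296.7] [0.44   0.1659 0.055 ]
top blue_tile 0.79 [306.5 290.6] [0.4537 0.0054 0.018 ]
top yellow_tile 0.74 [339.1 292.2] [ 0.4482 -0.0717  0.018 ]
top green_tile 0.64 [272.6 290.1] [0.4567 0.0857 0.018 ]
top white_tile 0.7 [243.8 291.2] [0.4556 0.1539 0.018 ]
top rack 0.69 [344.6 209.9] [ 0.6541 -0.0931  0.    ]
top brush_mug 0.76 [127.6 298.6] [0.4458 0.4352 0.    ]
top glaze_jar 0.95 [469.5 290.8] [ 0.4462 -0.3863  0.    ]
top candle 0.81 [480.3 233.3] [ 0.5869 -0.4255  0.    ]
scene blue_pot_mid 0.67 [291.  226.7] [0.4467 0.0023 0.055 ]
scene yellow_pot_mid 0.72 [267.5 245.5] [ 0.4525 -0.075   0.055 ]
scene green_pot_mid 0.86 [319.  209.8] [0.4531 0.0886 0.055 ]
scene white_pot_mid 0.94 [336.9 193.9] [0.4441 0.1658 0.055 ]
scene blue_tile 0.59 [295.3 240.6] [0.4531 0.0062 0.018 ]
scene yellow_tile 0.64 [266.6 257.5] [ 0.4442 -0.0736  0.018 ]
scene green_tile 0.84 [321.1 222.5] [0.4547 0.0932 0.018 ]
scene white_tile 0.7 [340.9 209. ] [0.4571 0.1649 0.018 ]
scene red_peg 0.72 [247.3 274.9] [ 0.4519 -0.1362  0.018 ]
scene rack 0.65 [333.2 316.4] [ 0.6448 -0.1041  0.    ]
scene brush_mug 0.95 [396.5 167.7] [0.4389 0.4445 0.    ]
scene glaze_jar 0.78 [131.4 358.4] [ 0.4348 -0.3934  0.    ]
scene candle 0.81 [173.  427.5] [ 0.5952 -0.4269  0.    ]
```

```bash
python3 - <<'E'
from h import *
G=R.from_matrix(np.array([[0,1,0],[1,0,0],[0,0,-1]],float).T)
st=get_state()
print(toolmove([0.36,-0.36,0.30],None,st)); print(toolmove([0.52,0,0.32],G,st))
im=cv2.imread("pics/top0.png")[170:330,190:430];cv2.imwrite("pics/z0.png",cv2.resize(im,None,fx=3.3,fy=3.3,interpolation=cv2.INTER_CUBIC))
E
```

```text
(array([0., 0., 0.]), array([ 0.1985, -0.2062, -0.0913]))
(array([ -0.  ,  -0.  , -67.95]), array([ 0.4819, -0.4798, -0.1113]))
```

View pics/z0.png

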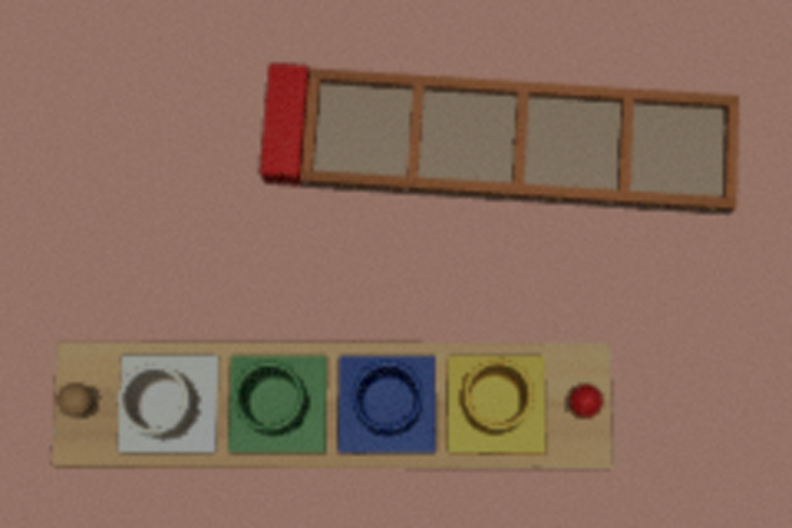

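Zoomed, the rack's wall-top corners show at about (312,70), (738,97), (732,208) and (302,184). The tile centres are at (168,404), (278,404), (387,404) and (497,404).

```bash
python3 - <<'E'
from h import *
f=lambda x,y:((x+.5)/3.3-.5+190,(y+.5)/3.3-.5+170)
print("tiles"); 
for p in [(168,404),(278,404),(387,404),(497,404)]: print(atz("top",f(*p),.024).round(4))
print("bays")
for p in [(363,131),(467,138),(571,144),(677,150)]: print(atz("top",f(*p),.012).round(4))
print("pot rims")
for p in [(159,403),(273,401),(386,401),(494,399)]: print(atz("top",f(*p),.086).round(4))
print("rack corners")
for p in [(312,70),(738,97),(732,205),(302,182)]: print(atz("top",f(*p),.024).round(4))
E
```

```text
tiles
[0.4532 0.1606 0.024 ]
[0.4514 0.0821 0.024 ]
[0.4497 0.0044 0.024 ]
[ 0.4479 -0.0741  0.024 ]
bays
[0.6547 0.0185 0.012 ]
[ 0.6476 -0.059   0.012 ]
[ 0.6412 -0.1365  0.012 ]
[ 0.6348 -0.2152  0.012 ]
pot rims
[0.4482 0.157  0.086 ]
[0.4478 0.0802 0.086 ]
[0.4461 0.0042 0.086 ]
[ 0.4458 -0.0686  0.086 ]
rack corners
[0.6994 0.0555 0.024 ]
[ 0.6713 -0.2606  0.024 ]
[ 0.5894 -0.2509  0.024 ]
[0.6137 0.0637 0.024 ]
```

Request:
move_arm --plan '[[[0,0,-7,0.03,-0.03,-0.04,0.085],[0,0,-14,0.07,-0.07,-0.06,0.085],[0,0,-21,0.11,-0.11,-0.08,0.085],[0,0,-28,0.15,-0.15,-0.09,0.085],[0,0,-35,0.19,-0.19,-0.1,0.085]]]'

```text
time: 2.17
eef_pos: [0.3587, -0.3765, 0.3095]
tcp_rot: [0.878, 0.479, 0.0, 0.001]
contact_force: [0.4, -0.4, 0.5]
opening: 0.992
```

```bash
python3 - <<'E'
from h import *
G=R.from_matrix(np.array([[0,1,0],[1,0,0],[0,0,-1]],float).T)
print(toolmove([0.54,-0.0,0.32],G))
E
```

```text
(array([ 6.000e-02,  3.000e-02, -3.274e+01]), array([ 0.4147, -0.0511, -0.0106]))
```

Request:
move_arm --plan '[[[0,0,-7,0.06,-0.01,0,0.085],[0,0,-14,0.12,-0.015,0,0.085],[0,0,-21,0.18,-0.025,0,0.085],[0,0,-27,0.24,-0.03,-0.01,0.085],[0,0,-32.7,0.3,-0.04,-0.01,0.085]]]'

```text
time: 2.8
eef_pos: [0.4883, -0.1009, 0.3207]
tcp_rot: [0.706, 0.708, 0.001, 0.002]
contact_force: [-0.5, -0.3, -0.0]
opening: 0.994
```

```bash
python3 - <<'E'
from h import *
print(get_state()["eef_pos"],get_state()["qpos"])
show("wrist","w1")
E
```

```text
[ 0.48828363 -0.10088555  0.32073649] [-4.07247894e-01 -1.80532061e-01  1.86158010e+00 -4.93576383e-04
  1.45652580e+00 -4.09599558e-01]
```

View pics/w1.png

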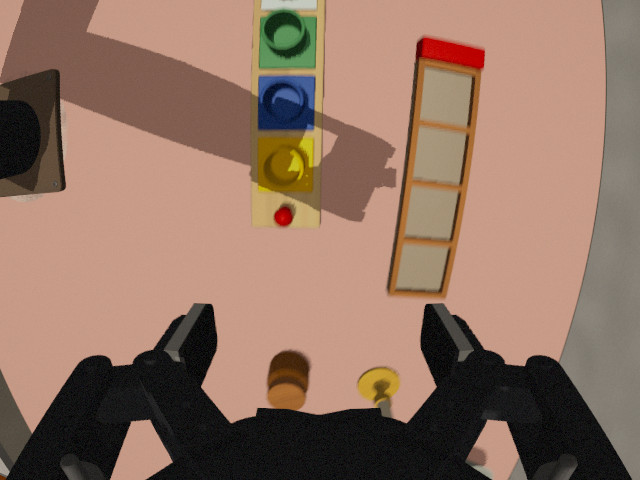

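The wrist view shows yellow at (287,166), blue (286,103), green (286,40), and the bay floors at (421,268), (432,213), (440,155) and (447,95). Next I extract these by colour.

```bash
python3 - <<'E'
from h import *
st=get_state()
read_camera("wrist")
im=cv2.imread("pics/w1.png")
for n in ["yellow_tile","blue_tile","green_tile","yellow_pot_mid","blue_pot_mid","green_pot_mid","red_peg","rack"]:
    z={'t':.018,'p':.018}.get(n.split('_')[1][0],0) 
    if 'pot' in n: z=.055
    r=pinpoint("wrist",n)
    if r: print(n,round(r[0]["p"],2),np.round(r[0]["centre"],1),atz("wrist",r[0]["centre"],z,st).round(4))
# bay floors: beige hue vs surroundings: find contours of floor by seed floodfill
blur=cv2.medianBlur(im,5)
for s in [(421,268),(432,213),(440,155),(447,95)]:
    m=np.zeros((482,642),np.uint8)
    cv2.floodFill(blur.copy(),m,s,0,(14,14,14),(14,14,14),4|(255<<8)|cv2.FLOODFILL_FIXED_RANGE|cv2.FLOODFILL_MASK_ONLY)
    c=max(cv2.findContours(m[1:-1,1:-1],0,2)[0],key=cv2.contourArea)
    pts=np.array([atz("wrist",p[0],.012,st)[:2]*1000 for p in c],np.float32)
    (cx,cy),wh,a=cv2.minAreaRect(pts); print("bay",cx,cy,wh,a)
hsv=cv2.cvtColor(blur,cv2.COLOR_BGR2HSV)
for n,s in dict(y=(262,186),b=(263,123),g=(264,60)).items():
    h=int(hsv[s[1],s[0],0]);print(n,hsv[s[1],s[0]])
    m=((abs(hsv[...,0].astype(int)-h)<8)&(hsv[...,1]>110)).astype(np.uint8)
    m[:,340:]=0
    c=max(cv2.findContours(m,0,2)[0],key=cv2.contourArea)
    pts=np.array([atz("wrist",p[0],.024,st)[:2]*1000 for p in c],np.float32)
    (cx,cy),wh,a=cv2.minAreaRect(pts); print("tile",n,cx,cy,wh,a)
E
```

```text
green_tile 0.89 [290.   51.8] [0.4551 0.0799 0.018 ]
yellow_pot_mid 0.87 [280.4 176.2] [ 0.4474 -0.0741  0.055 ]
blue_pot_mid 0.65 [283.3 112.1] [0.4509 0.0007 0.055 ]
green_pot_mid 0.62 [285.9  42.4] [0.453  0.0835 0.055 ]
red_peg 0.88 [282.6 218.9] [ 0.446  -0.1345  0.018 ]Traceback (most recent call last):
  File "<stdin>", line 6, in <module>
IndexError: list index out of range
```

```bash
python3 - <<'E'
from h import *
st=get_state()
im=cv2.imread("pics/w1.png")
blur=cv2.medianBlur(im,5)
for s in [(421,268),(432,213),(440,155),(447,95)]:
    m=np.zeros((482,642),np.uint8)
    cv2.floodFill(blur.copy(),m,s,0,(14,14,14),(14,14,14),4|(255<<8)|cv2.FLOODFILL_FIXED_RANGE|cv2.FLOODFILL_MASK_ONLY)
    c=max(cv2.findContours(m[1:-1,1:-1],0,2)[0],key=cv2.contourArea)
    pts=np.array([atz("wrist",p[0],.012,st)[:2]*1000 for p in c],np.float32)
    (cx,cy),wh,a=cv2.minAreaRect(pts); print("bay",cx,cy,wh,a)
hsv=cv2.cvtColor(blur,cv2.COLOR_BGR2HSV)
for n,s in dict(y=(262,186),b=(263,123),g=(264,60)).items():
    h=int(hsv[s[1],s[0],0]);print(n,hsv[s[1],s[0]])
    m=((abs(hsv[...,0].astype(int)-h)<8)&(hsv[...,1]>110)).astype(np.uint8)
    m[:,340:]=0
    c=max(cv2.findContours(m,0,2)[0],key=cv2.contourArea)
    pts=np.array([atz("wrist",p[0],.024,st)[:2]*1000 for p in c],np.float32)
    (cx,cy),wh,a=cv2.minAreaRect(pts); print("tile",n,cx,cy,wh,a)
# pot rims: by hand
for p in [(287,165),(285,101),(285,32)]: print("rim",atz("wrist",p,.086,st).round(4))
cv2.imwrite("pics/z1.png",cv2.resize(im[0:230,220:360],None,fx=2.6,fy=2.6,interpolation=cv2.INTER_CUBIC))
E
```

```text
bay 632.0335693359375 -215.9058380126953 (62.5302734375, 64.78394317626953) 84.89392852783203
bay 639.321044921875 -137.56117248535156 (65.11782836914062, 65.15503692626953) 84.9097900390625
bay 646.4317626953125 -59.8997688293457 (66.9507827758789, 65.37133026123047) 85.0511245727539
bay 653.3133544921875 17.35750961303711 (66.34526062011719, 65.27689361572266) 84.73501586914062
y [ 23 255 137]
tile y 448.96771240234375 -6.6102142333984375 (290.6562194824219, 90.12247467041016) 88.43074035644531
b [110 198  76]
tile b 448.3790283203125 4.020328521728516 (64.06269836425781, 67.79466247558594) 88.6711196899414
g [ 58  97 150]
tile g 447.2889099121094 91.69384765625 (55.01326370239258, 63.28278732299805) 21.15521240234375
rim [ 0.4544 -0.0681  0.086 ]
rim [0.4532 0.0009 0.086 ]
rim [0.4534 0.0773 0.086 ]
```

View pics/z1.png

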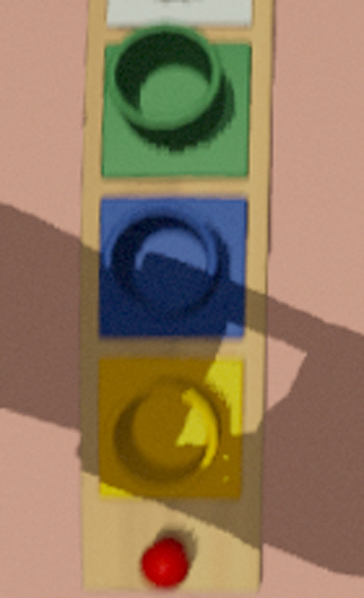

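Request:
move_arm --plan '[[[0,0,0,0.016,-0.02,0.05,0.085],[0,0,0,0.032,-0.04,0.1,0.085],[0,0,0,0.032,-0.04,0.15,0.085],[0,0,0,0.032,-0.04,0.2,0.085],[0,0,0,0.032,-0.04,0.2,0.085]]]'

```text
time: 3.88
eef_pos: [0.4436, -0.0715, 0.1153]
tcp_rot: [0.709, 0.705, -0.002, -0.004]
contact_force: [0.4, -0.1, -0.2]
opening: 0.997
```

```bash
python3 - <<'E'
from h import *
st=get_state();print(st["eef_pos"],st["qpos"])
show("wrist","w2")
r=cut_out("wrist","yellow_pot_mid");print(r[0]["p"],r[0]["centre"])
print(toolmove([0.448,-0.069,0.045],None,st))
E
```

```text
[ 0.44359934 -0.07147319  0.11534544] [-3.85811900e-01 -1.17576065e-01  2.18930150e+00 -7.84068871e-04
  1.07874426e+00 -3.80061436e-01]
0.58 [325.8, 255.0]
(array([0., 0., 0.]), array([0.0023, 0.005 , 0.0703]))
```

View pics/w2.png

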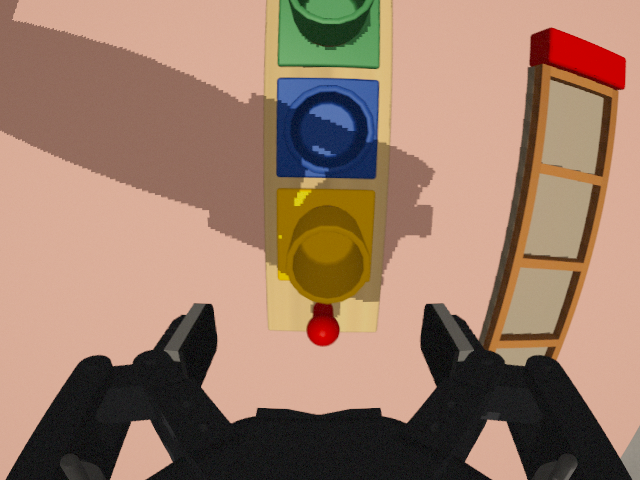

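The yellow pot's rim is centred at about (328,262) and the blue pot's at (330,128). The path between the fingers is clear.

```bash
python3 - <<'E'
from h import *
st=get_state()
for p in [(328,262),(330,128)]: print(atz("wrist",p,.086,st).round(4))
E
```

```text
[ 0.4544 -0.0729  0.086 ]
[0.4554 0.0024 0.086 ]
```

Request:
move_arm --plan '[[[0,0,0,0.0,0.006,0.02,0.085],[0,0,0,0.0,0.007,0.045,0.085],[0,0,0,0.0,0.007,0.065,0.085],[0,0,0,0.0,0.007,0.07,0.085],[0,0,0,0.0,0.007,0.07,0.085]]]'

```text
time: 4.6
eef_pos: [0.4564, -0.0738, 0.0524]
tcp_rot: [0.709, 0.705, 0.001, 0.003]
contact_force: [0.7, 0.7, -0.4]
opening: 0.996
```

```bash
python3 - <<'E'
from h import *
show("wrist","w3");print(get_state()["eef_pos"])
E
```

```text
[ 0.45646768 -0.07371116  0.0524745 ]
```

View pics/w3.png

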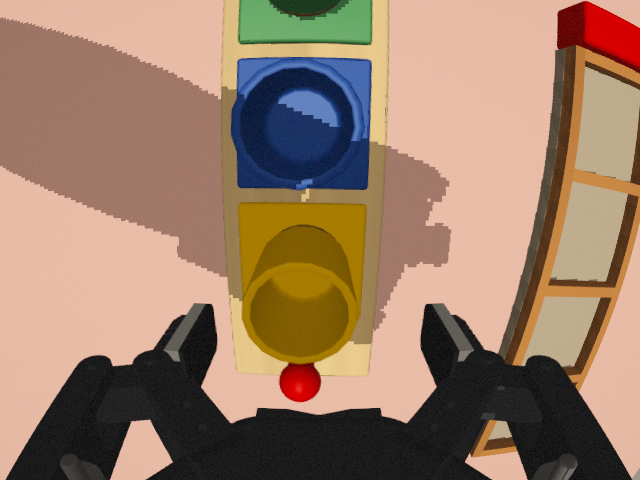

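```bash
python3 - <<'E'
from h import *
st=get_state()
for p in [(300,312),(299,124)]: print(atz("wrist",p,.086,st).round(4))
print(toolmove([0.449,-0.0725,0.045],None,st), R.from_quat(st["tcp_rot"]).as_matrix().round(4))
for i in range(3):
    read_camera("wrist"); s=get_state(); print(s["eef_pos"],s["tcp_rot"])
E
```

```text
[ 0.45   -0.0693  0.086 ]
[0.451  0.0032 0.086 ]
(array([0., 0., 0.]), array([ 0.0012, -0.0075,  0.0074])) [[ 0.005   1.      0.005 ]
 [ 1.     -0.005  -0.0027]
 [-0.0026  0.005  -1.    ]]
[ 0.45635832 -0.07363181  0.0523518 ] [0.70884097 0.70536292 0.00078977 0.00264675]
[ 0.4561627  -0.07353779  0.05214449] [0.7088255  0.7053791  0.00072465 0.00249386]
[ 0.45589726 -0.07338757  0.05184224] [7.08806111e-01 7.05399551e-01 6.16732574e-04 2.23376513e-03]
```

Request:
move_arm --plan '[[[0,0,0,0.003,-0.006,0.004,0.085],[0,0,0,0.003,-0.006,0.006,0.085],[0,0,0,0.003,-0.006,0.006,0.075],[0,0,0,0.003,-0.006,0.006,0.06],[0,0,0,0.003,-0.006,0.006,0.05]]]' --force 30

```text
time: 5.42
eef_pos: [0.4499, -0.0704, 0.0458]
tcp_rot: [0.709, 0.705, 0.0, 0.002]
contact_force: [-0.7, 0.1, 0.4]
opening: 0.586
```

Request:
move_arm --plan '[[[0,0,0,0,0,0,0.045],[0,0,0,0,0,0,0.04],[0,0,0,0,0,0,0.04],[0,0,0,0,0,0,0.04],[0,0,0,0,0,0,0.04]]]' --force 30

```text
time: 6.05
eef_pos: [0.4498, -0.0705, 0.0461]
tcp_rot: [0.709, 0.705, 0.0, 0.002]
contact_force: [-3.3, 0.2, 5.6]
opening: 0.546
```

```bash
python3 - <<'E'
from h import *
show("wrist","w4");s=get_state();print(s["time"],s["eef_pos"],s["opening"])
for g in [(0.45,-.07,.13),(0.633,-.2155,.12)]: print(toolmove(g,None,s))
E
```

```text
6.1 [ 0.44983792 -0.07043996  0.0461074 ] 0.5416842960809843
(array([0., 0., 0.]), array([ 0.0002,  0.0004, -0.0839]))
(array([0., 0., 0.]), array([-0.1444,  0.1841, -0.073 ]))
```

View pics/w4.png

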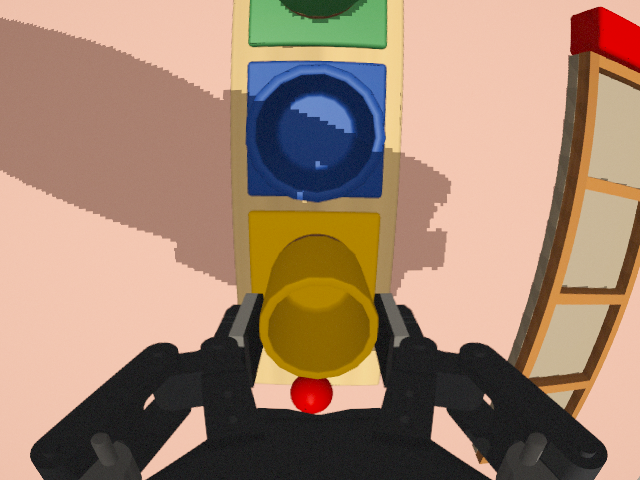

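Request:
move_arm --plan '[[[0,0,0,0,0,-0.015,0.04],[0,0,0,0,0,-0.04,0.04],[0,0,0,0,0,-0.08,0.04],[0,0,0,-0.015,0.025,-0.09,0.04],[0,0,0,-0.04,0.055,-0.09,0.04]]]'

```text
time: 6.72
eef_pos: [0.5061, -0.1107, 0.1386]
tcp_rot: [0.708, 0.706, 0.001, 0.004]
contact_force: [-0.5, 0.3, -1.1]
opening: 0.54
```

```bash
python3 - <<'E'
from h import *
s=get_state();print(s["time"],s["eef_pos"],s["opening"],s["contact_force"])
for g in [(0.633,-.2155,.11),(0.633,-.2155,.034)]: print(toolmove(g,None,s))
E
```

```text
6.725 [ 0.50605966 -0.11074934  0.13863132] 0.5397580622521679 [-0.48372978  0.26564737 -1.10520549]
(array([0., 0., 0.]), array([-0.1042,  0.1271,  0.03  ]))
(array([0., 0., 0.]), array([-0.1039,  0.1265,  0.106 ]))
```

Request:
move_arm --plan '[[[0,0,0,-0.03,0.037,0.005,0.04],[0,0,0,-0.065,0.08,0.01,0.04],[0,0,0,-0.095,0.116,0.02,0.04],[0,0,0,-0.104,0.127,0.03,0.04],[0,0,0,-0.104,0.127,0.035,0.04]]]'

```text
time: 7.35
eef_pos: [0.6331, -0.2158, 0.104]
tcp_rot: [0.709, 0.706, 0.001, 0.004]
contact_force: [-0.5, 0.5, -1.8]
opening: 0.545
```

```bash
python3 - <<'E'
from h import *
s=get_state();print(s["time"],s["eef_pos"],s["opening"],s["contact_force"],s["tcp_rot"])
G=R.from_matrix(np.array([[0,1,0],[1,0,0],[0,0,-1]],float).T)
for g in [(0.633,-.2155,.034)]: print(toolmove(g,G,s))
show("wrist","w5");show("scene","s5")
E
```

```text
7.35 [ 0.63308079 -0.21582021  0.10398607] 0.5452499574867953 [-0.54179633  0.54290802 -1.76190009] [0.70866674 0.7055326  0.00143006 0.00362707]
(array([ 0.41,  0.18, -0.25]), array([ 0.0005, -0.0006,  0.07  ]))
```

View pics/w5.png

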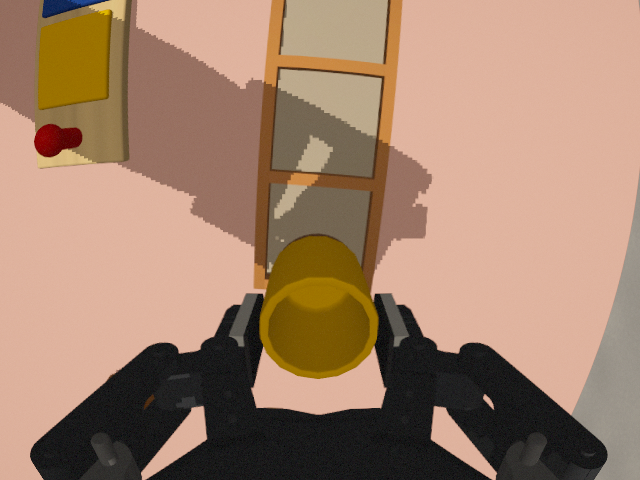

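View pics/s5.png

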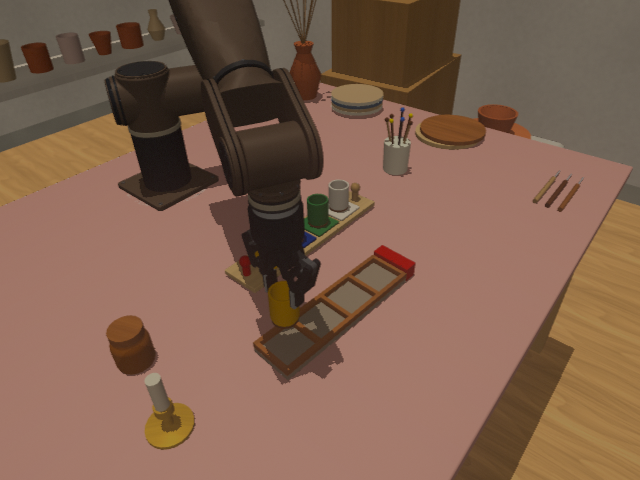

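The yellow pot is held upright over the last bay. I lower it in stages.

Request:
move_arm --plan '[[[0.4,0.2,0,0,-0.001,0.02,0.04],[0.4,0.2,0,0,-0.001,0.04,0.04],[0.4,0.2,0,0,-0.001,0.055,0.04],[0.4,0.2,0,0,-0.001,0.062,0.04],[0.4,0.2,0,0,-0.001,0.064,0.04]]]'

```text
time: 8.07
eef_pos: [0.6311, -0.2145, 0.0391]
tcp_rot: [0.708, 0.706, -0.0, -0.001]
contact_force: [0.3, -0.4, -1.2]
opening: 0.539
```

```bash
python3 - <<'E'
from h import *
s=get_state();print(s["eef_pos"],s["contact_force"],s["tcp_rot"])
G=R.from_matrix(np.array([[0,1,0],[1,0,0],[0,0,-1]],float).T)
for g in [(0.633,-.2155,.034)]: print(toolmove(g,G,s))
show("wrist","w6")
E
```

```text
[ 0.63106961 -0.21452349  0.03913111] [ 0.33693196 -0.36455725 -1.15815897] [ 7.08347317e-01  7.05862910e-01 -1.68076775e-04 -1.26582438e-03]
(array([-0.12, -0.09, -0.2 ]), array([-0.001 ,  0.0019,  0.0051]))
```

View pics/w6.png

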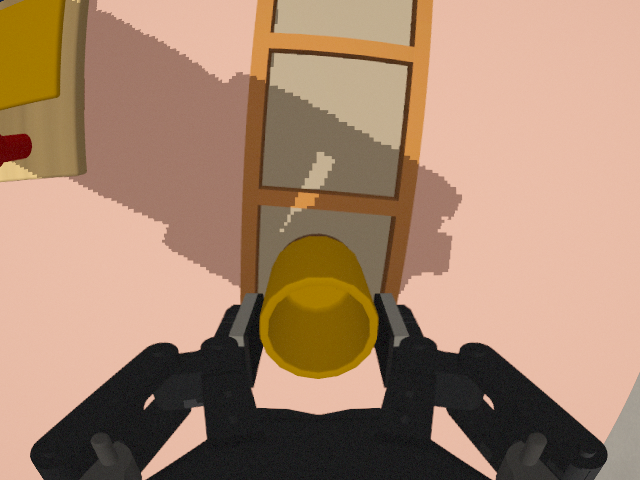

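The pot is centred within the bay walls. I lower it the last 5 mm.

Request:
move_arm --plan '[[[0,0,0,0,0.001,0.001,0.04],[0,0,0,0,0.001,0.002,0.04],[0,0,0,0,0.001,0.003,0.04],[0,0,0,0,0.001,0.004,0.04],[0,0,0,0,0.001,0.005,0.04]]]'

```text
time: 8.75
eef_pos: [0.6323, -0.2147, 0.0345]
tcp_rot: [0.708, 0.706, -0.0, -0.001]
contact_force: [0.2, 1.1, -1.7]
opening: 0.545
```

Request:
move_arm --plan '[[[0,0,0,0,0,0.0005,0.04],[0,0,0,0,0,0.001,0.04],[0,0,0,0,0,0.0015,0.04],[0,0,0,0,0,0.0015,0.04],[0,0,0,0,0,0.0015,0.04]]]'

```text
time: 9.38
eef_pos: [0.6324, -0.2149, 0.0343]
tcp_rot: [0.708, 0.706, -0.0, -0.001]
contact_force: [-4.3, 1.8, 5.6]
opening: 0.54
```

Contact at 5.6 N. I release and then retreat upward.

Request:
move_arm --plan '[[[0,0,0,0,0,0,0.05],[0,0,0,0,0,0,0.055],[0,0,0,0,0,0,0.065],[0,0,0,0,0,0,0.08],[0,0,0,0,0,0,0.085]]]'

```text
time: 10.0
eef_pos: [0.6324, -0.2148, 0.0342]
tcp_rot: [0.708, 0.706, -0.0, -0.001]
contact_force: [0.1, 0.1, -0.3]
opening: 0.992
```

Request:
move_arm --plan '[[[0,0,0,0,0,-0.01,0.085],[0,0,0,0,0,-0.03,0.085],[0,0,0,0,0,-0.06,0.085],[0,0,0,0,0,-0.1,0.085],[0,0,0,0.02,-0.02,-0.13,0.085]]]'

```text
time: 10.62
eef_pos: [0.6143, -0.1963, 0.1688]
tcp_rot: [0.709, 0.706, 0.001, 0.002]
contact_force: [0.4, -0.0, 0.7]
opening: 0.996
```

```bash
python3 - <<'E'
from h import *
s=get_state();print(s["time"],s["eef_pos"],s["contact_force"],s["tcp_rot"])
G=R.from_matrix(np.array([[0,1,0],[1,0,0],[0,0,-1]],float).T)
for g in [(.45,0.003,.12)]: print(toolmove(g,G,s))
show("wrist","w7");show("scene","s7")
E
```

```text
10.625 [ 0.61433273 -0.19632175  0.16879219] [ 0.35323231 -0.04560228  0.66262989] [7.08668562e-01 7.05538397e-01 6.78417820e-04 1.99468735e-03]
(array([ 0.22,  0.11, -0.25]), array([ 0.1987, -0.1654,  0.0478]))
```

View pics/w7.png

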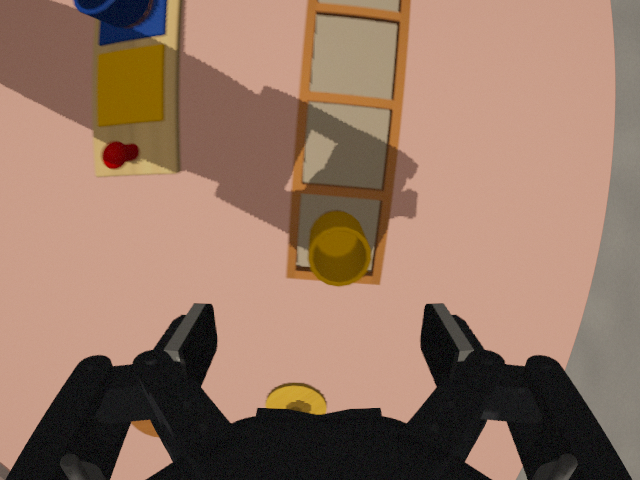

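View pics/s7.png

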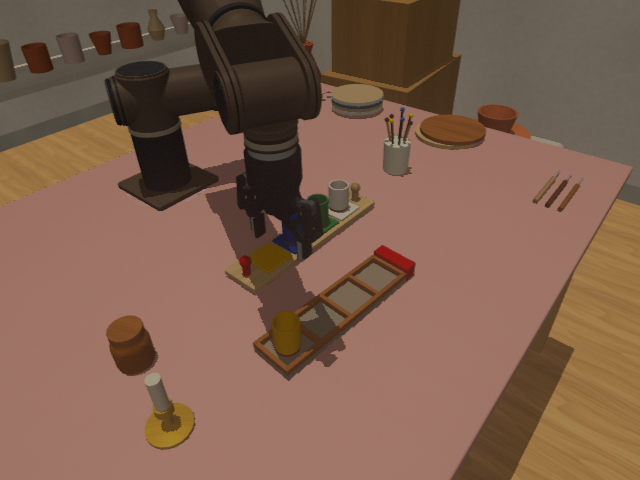

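The yellow pot stands in its bay. Blue is next.

Request:
move_arm --plan '[[[0,0,0,0.04,-0.035,0,0.085],[0,0,0,0.085,-0.075,0,0.085],[0,0,0,0.13,-0.11,0.01,0.085],[0,0,0,0.17,-0.145,0.03,0.085],[0,0,0,0.199,-0.165,0.048,0.085]]]'

```text
time: 11.35
eef_pos: [0.4489, 0.0056, 0.1208]
tcp_rot: [0.708, 0.706, 0.002, 0.004]
contact_force: [-0.0, -0.4, -0.2]
opening: 0.998
```

```bash
python3 - <<'E'
from h import *
show("wrist","w8")
s=get_state();print(s["time"],s["eef_pos"],s["tcp_rot"])
E
```

```text
11.4 [0.44493989 0.00843766 0.11756072] [7.07254430e-01 7.06959099e-01 5.20985191e-05 4.20810797e-05]
```

View pics/w8.png

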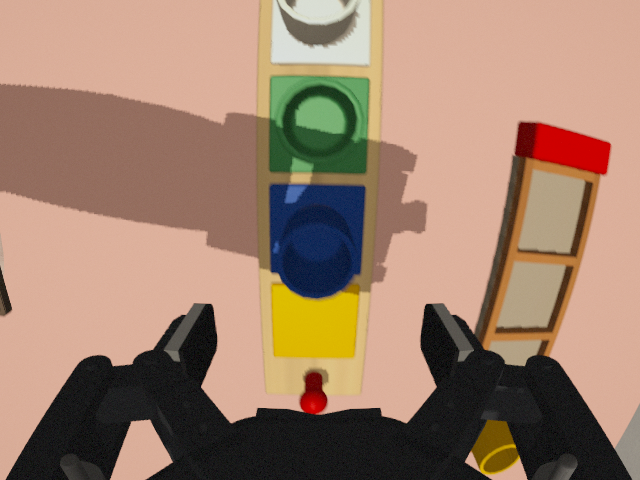

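The blue pot's rim is at (317,258) and the green pot's at (319,120).

```bash
python3 - <<'E'
from h import *
s=dict(eef_pos=np.array([.4489,.0056,.1208]),tcp_rot=[.708,.706,.002,.004]); s["tcp_rot"]/=np.linalg.norm(s["tcp_rot"])
for p in [(317,258),(319,120)]: print(atz("wrist",p,.086,s).round(4))
s=get_state();print(s["eef_pos"])
print(toolmove([.451,.0035,.045],None,s))
E
```

```text
[0.4494 0.0079 0.086 ]
[0.4508 0.0851 0.086 ]
[0.44493989 0.00843766 0.11756072]
(array([0., 0., 0.]), array([-0.0049,  0.0061,  0.0726]))
```

Request:
move_arm --plan '[[[0,0,0,-0.0035,0.0045,0.02,0.085],[0,0,0,-0.0035,0.0045,0.045,0.085],[0,0,0,-0.0035,0.0045,0.065,0.085],[0,0,0,-0.0035,0.0045,0.072,0.085],[0,0,0,-0.0035,0.0045,0.072,0.085]]]'

```text
time: 12.02
eef_pos: [0.4495, 0.0048, 0.0455]
tcp_rot: [0.707, 0.707, -0.0, -0.0]
contact_force: [0.8, -0.6, 0.2]
opening: 0.994
```

```bash
python3 - <<'E'
from h import *
s=get_state();show("wrist","w9")
print(s["eef_pos"],s["tcp_rot"])
print(get_state()["eef_pos"])
E
```

```text
[0.44954113 0.00476446 0.04552879] [ 7.07327247e-01  7.06886229e-01 -7.88086048e-05 -1.37595817e-04]
[0.45002929 0.00469027 0.04610425]
```

View pics/w9.png

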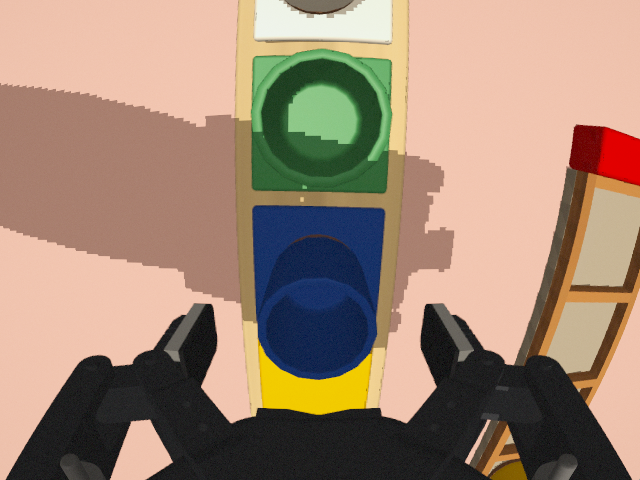

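The blue pot is centred between the fingers at (318,328). I close.

Request:
move_arm --plan '[[[0,0,0,0,0,0,0.075],[0,0,0,0,0,0,0.06],[0,0,0,0,0,0,0.05],[0,0,0,0,0,0,0.045],[0,0,0,0,0,0,0.04]]]' --force 30

```text
time: 12.7
eef_pos: [0.4501, 0.0046, 0.0468]
tcp_rot: [0.707, 0.707, 0.0, 0.0]
contact_force: [-2.7, -1.2, 5.5]
opening: 0.549
```

Request:
move_arm --plan '[[[0,0,0,0,0,0,0.04],[0,0,0,0,0,0,0.04],[0,0,0,0,0,-0.01,0.04],[0,0,0,0,0,-0.03,0.04],[0,0,0,0,0,-0.06,0.04]]]' --force 30

```text
time: 13.32
eef_pos: [0.4491, 0.0049, 0.1066]
tcp_rot: [0.707, 0.707, -0.0, -0.001]
contact_force: [0.4, -0.6, -1.4]
opening: 0.545
```

```bash
python3 - <<'E'
from h import *
s=get_state();print(s["time"],s["eef_pos"],s["opening"],s["contact_force"])
for g in [(0.640,-.1365,.125)]: print(toolmove(g,None,s))
E
```

```text
13.325 [0.44914578 0.00487357 0.10656626] 0.5446400632528674 [ 0.43292411 -0.5718915  -1.41782253]
(array([0., 0., 0.]), array([-0.1413,  0.1909, -0.0188]))
```

Request:
move_arm --plan '[[[0,0,0,-0.02,0.03,-0.015,0.04],[0,0,0,-0.055,0.075,-0.02,0.04],[0,0,0,-0.09,0.12,-0.02,0.04],[0,0,0,-0.12,0.16,-0.015,0.04],[0,0,0,-0.141,0.19,-0.008,0.04]]]'

```text
time: 13.95
eef_pos: [0.6408, -0.1378, 0.1143]
tcp_rot: [0.708, 0.707, -0.0, -0.0]
contact_force: [-0.6, 0.7, -1.3]
opening: 0.544
```

Request:
move_arm --plan '[[[0,0,0,0,0,0.005,0.04],[0,0,0,0,0,0.01,0.04],[0,0,0,0,0,0.01,0.04],[0,0,0,0,0,0.01,0.04],[0,0,0,0,0,0.01,0.04]]]'

```text
time: 14.58
eef_pos: [0.6408, -0.1375, 0.105]
tcp_rot: [0.707, 0.707, 0.0, 0.0]
contact_force: [1.2, -0.2, -1.4]
opening: 0.545
```

```bash
python3 - <<'E'
from h import *
G=R.from_matrix(np.array([[0,1,0],[1,0,0],[0,0,-1]],float).T)
s=get_state();print(s["time"],s["eef_pos"],s["opening"],s["contact_force"])
for g in [(0.640,-.1365,.0345)]: print(toolmove(g,G,s))
show("wrist","w10")
E
```

```text
14.575 [ 0.64081175 -0.1374908   0.10498208] 0.545255905282312 [ 1.17025735 -0.23975248 -1.38113348]
(array([ 0.03,  0.02, -0.05]), array([ 0.001 , -0.0009,  0.0705]))
```

View pics/w10.png

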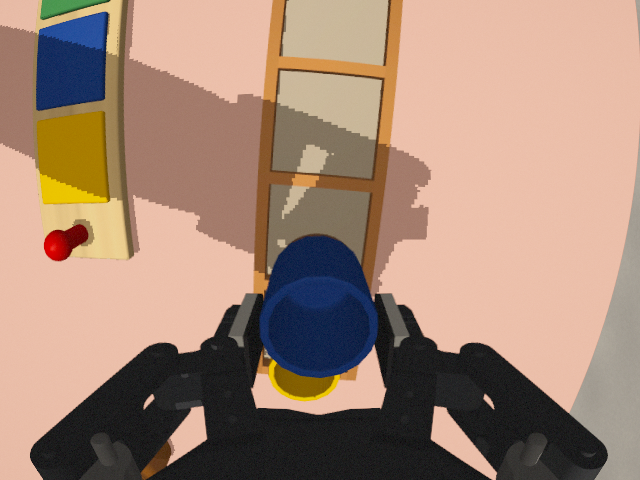

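The view matches yellow's, one bay further along, so I lower it.

Request:
move_arm --plan '[[[0,0,0,0.001,-0.001,0.02,0.04],[0,0,0,0.001,-0.001,0.04,0.04],[0,0,0,0.001,-0.001,0.055,0.04],[0,0,0,0.001,-0.001,0.063,0.04],[0,0,0,0.001,-0.001,0.065,0.04]]]'

```text
time: 15.25
eef_pos: [0.6395, -0.1365, 0.0388]
tcp_rot: [0.708, 0.707, -0.0, -0.0]
contact_force: [-0.3, -0.2, 0.0]
opening: 0.545
```

Request:
move_arm --plan '[[[0,0,0,0,0,0.001,0.04],[0,0,0,0,0,0.002,0.04],[0,0,0,0,0,0.003,0.04],[0,0,0,0,0,0.004,0.04],[0,0,0,0,0,0.004,0.04]]]'

```text
time: 15.88
eef_pos: [0.6396, -0.1366, 0.035]
tcp_rot: [0.707, 0.707, -0.0, -0.0]
contact_force: [0.5, -0.1, -1.0]
opening: 0.547
```

Request:
move_arm --plan '[[[0,0,0,0,0,0.0005,0.04],[0,0,0,0,0,0.001,0.04],[0,0,0,0,0,0.0015,0.04],[0,0,0,0,0,0.0015,0.04],[0,0,0,0,0,0.0015,0.04]]]'

```text
time: 16.5
eef_pos: [0.6397, -0.1367, 0.0349]
tcp_rot: [0.707, 0.707, -0.0, -0.0]
contact_force: [-3.1, 0.8, 7.1]
opening: 0.548
```

Contact, so I release and go up.

Request:
move_arm --plan '[[[0,0,0,0,0,0,0.05],[0,0,0,0,0,0,0.055],[0,0,0,0,0,0,0.065],[0,0,0,0,0,0,0.08],[0,0,0,0,0,0,0.085]]]'

```text
time: 17.12
eef_pos: [0.6397, -0.1367, 0.0348]
tcp_rot: [0.707, 0.707, -0.0, -0.0]
contact_force: [0.3, 0.3, -0.6]
opening: 0.994
```

Request:
move_arm --plan '[[[0,0,0,0,0,-0.01,0.085],[0,0,0,0,0,-0.03,0.085],[0,0,0,0,0,-0.06,0.085],[0,0,0,0,0,-0.1,0.085],[0,0,0,0.02,-0.02,-0.13,0.085]]]'

```text
time: 17.75
eef_pos: [0.6216, -0.118, 0.1693]
tcp_rot: [0.708, 0.706, 0.001, 0.002]
contact_force: [0.6, 0.2, 0.2]
opening: 0.99
```

```bash
python3 - <<'E'
from h import *
s=get_state();print(s["time"],s["eef_pos"],s["contact_force"],s["tcp_rot"])
G=R.from_matrix(np.array([[0,1,0],[1,0,0],[0,0,-1]],float).T)
for g in [(.451,0.081,.12)]: print(toolmove(g,G,s))
show("wrist","w11")
E
```

```text
17.75 [ 0.62156527 -0.11796189  0.16927713] [0.58320729 0.18605338 0.24360785] [0.70793321 0.70627468 0.00078397 0.0024553 ]
(array([ 0.26,  0.14, -0.13]), array([ 0.1987, -0.1713,  0.048 ]))
```

View pics/w11.png

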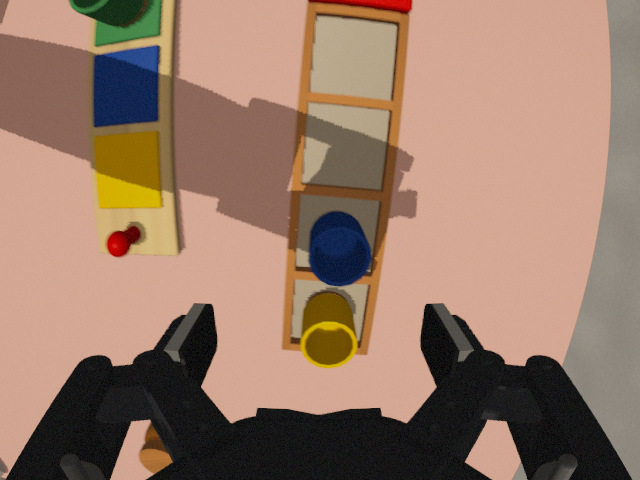

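Blue and yellow both stand in their bays. Green is next.

Request:
move_arm --plan '[[[0,0,0,0.04,-0.035,0,0.085],[0,0,0,0.085,-0.075,0,0.085],[0,0,0,0.13,-0.115,0.01,0.085],[0,0,0,0.17,-0.15,0.025,0.085],[0,0,0,0.199,-0.171,0.045,0.085]]]'

```text
time: 18.42
eef_pos: [0.4499, 0.085, 0.1281]
tcp_rot: [0.707, 0.707, 0.003, 0.005]
contact_force: [1.4, -0.4, 0.7]
opening: 0.997
```

Request:
move_arm --plan '[[[0,0,0,0,0,0,0.085],[0,0,0,0,0,0,0.085],[0,0,0,0,0,0,0.085],[0,0,0,0,0,0,0.085],[0,0,0,0,0,0,0.085]]]'

```text
time: 19.05
eef_pos: [0.4503, 0.0845, 0.1283]
tcp_rot: [0.707, 0.707, 0.003, 0.005]
contact_force: [0.1, 0.1, -0.4]
opening: 0.999
```

```bash
python3 - <<'E'
from h import *
s=get_state();show("wrist","w12")
print(s["time"],s["eef_pos"],s["tcp_rot"])
E
```

```text
19.05 [0.45030435 0.08448356 0.12830703] [0.70716564 0.70702362 0.00332629 0.00482721]
```

View pics/w12.png

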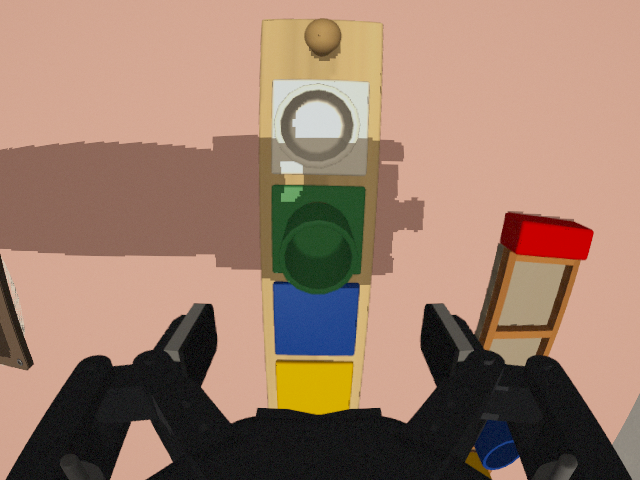

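```bash
python3 - <<'E'
from h import *
s=get_state()
G=R.from_matrix(np.array([[0,1,0],[1,0,0],[0,0,-1]],float).T)
for p in [(319,256),(318,127)]: print(atz("wrist",p,.086,s).round(4))
print(toolmove([.451,.082,.046],G,s))
E
```

```text
[0.452  0.0855 0.086 ]
[0.4514 0.1604 0.086 ]
(array([ 0.65,  0.12, -0.  ]), array([-0.0024, -0.0001,  0.0822]))
```

Request:
move_arm --plan '[[[0.3,0.1,0,-0.002,0,0.025,0.085],[0.6,0.1,0,-0.002,0,0.05,0.085],[0.6,0.1,0,-0.002,0,0.072,0.085],[0.6,0.1,0,-0.002,0,0.082,0.085],[0.6,0.1,0,-0.002,0,0.082,0.085]]]'

```text
time: 19.73
eef_pos: [0.4507, 0.0824, 0.0457]
tcp_rot: [0.707, 0.707, -0.0, -0.0]
contact_force: [0.6, 0.1, -0.8]
opening: 0.998
```

```bash
python3 - <<'E'
from h import *
s=get_state();show("wrist","w13")
print(s["eef_pos"],s["tcp_rot"])
E
```

```text
[0.45067445 0.08238413 0.0457175 ] [ 7.07153676e-01  7.07059790e-01 -3.38002505e-04 -1.30402834e-04]
```

View pics/w13.png

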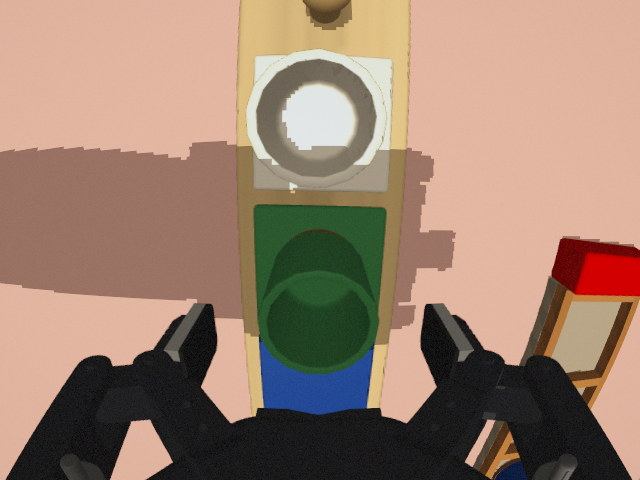

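The green pot is centred at (318,322), about 2 mm toward +y. I shift and close.

Request:
move_arm --plan '[[[0,0,0,0.002,0,0,0.085],[0,0,0,0.002,0,0,0.07],[0,0,0,0.002,0,0,0.06],[0,0,0,0.002,0,0,0.05],[0,0,0,0.002,0,0,0.045]]]' --force 30

```text
time: 20.4
eef_pos: [0.4513, 0.0844, 0.047]
tcp_rot: [0.707, 0.707, 0.0, 0.0]
contact_force: [-2.2, 1.0, 4.8]
opening: 0.55
```

Request:
move_arm --plan '[[[0,0,0,0,0,0,0.04],[0,0,0,0,0,0,0.04],[0,0,0,0,0,0,0.04],[0,0,0,0,0,-0.01,0.04],[0,0,0,0,0,-0.03,0.04]]]' --force 30

```text
time: 21.02
eef_pos: [0.4502, 0.0844, 0.0763]
tcp_rot: [0.707, 0.707, -0.001, -0.001]
contact_force: [0.9, -0.4, -1.5]
opening: 0.551
```

```bash
python3 - <<'E'
from h import *
s=get_state();print(s["time"],s["eef_pos"],s["opening"],s["contact_force"])
for g in [(0.647,-.0594,.115)]: print(toolmove(g,None,s))
E
```

```text
21.025 [0.4501828  0.08439754 0.07633522] 0.5507802232784823 [ 0.86223895 -0.36101927 -1.46013667]
(array([0., 0., 0.]), array([-0.1438,  0.1967, -0.0391]))
```

Request:
move_arm --plan '[[[0,0,0,0,0.005,-0.03,0.04],[0,0,0,-0.02,0.035,-0.045,0.04],[0,0,0,-0.055,0.08,-0.045,0.04],[0,0,0,-0.09,0.125,-0.045,0.04],[0,0,0,-0.12,0.165,-0.04,0.04]]]'

```text
time: 21.65
eef_pos: [0.6172, -0.0371, 0.1165]
tcp_rot: [0.707, 0.707, -0.0, 0.0]
contact_force: [0.7, 0.6, -0.9]
opening: 0.549
```

```bash
python3 - <<'E'
from h import *
G=R.from_matrix(np.array([[0,1,0],[1,0,0],[0,0,-1]],float).T)
s=get_state();print(s["time"],s["eef_pos"],s["opening"],s["contact_force"])
for g in [(0.647,-.0594,.105)]: print(toolmove(g,G,s))
E
```

```text
21.65 [ 0.61716091 -0.03707349  0.11654076] 0.5489987438364065 [ 0.68926237  0.5723579  -0.88540954]
(array([-0.02,  0.03, -0.04]), array([-0.0223,  0.0299,  0.0115]))
```

Request:
move_arm --plan '[[[0,0,0,-0.015,0.02,0,0.04],[0,0,0,-0.022,0.03,0.005,0.04],[0,0,0,-0.022,0.03,0.011,0.04],[0,0,0,-0.022,0.03,0.011,0.04],[0,0,0,-0.022,0.03,0.011,0.04]]]'

```text
time: 22.28
eef_pos: [0.6464, -0.0582, 0.1054]
tcp_rot: [0.707, 0.707, -0.001, -0.0]
contact_force: [-0.7, 0.6, -2.6]
opening: 0.55
```

```bash
python3 - <<'E'
from h import *
G=R.from_matrix(np.array([[0,1,0],[1,0,0],[0,0,-1]],float).T)
s=get_state();print(s["time"],s["eef_pos"],s["opening"],s["contact_force"])
for g in [(0.647,-.0594,.035)]: print(toolmove(g,G,s))
show("wrist","w14")
E
```

```text
22.275 [ 0.64635749 -0.05816686  0.10544833] 0.5496704480679713 [-0.71464025  0.6155013  -2.56300512]
(array([-0.06,  0.02,  0.02]), array([-0.0012,  0.0007,  0.0704]))
```

View pics/w14.png

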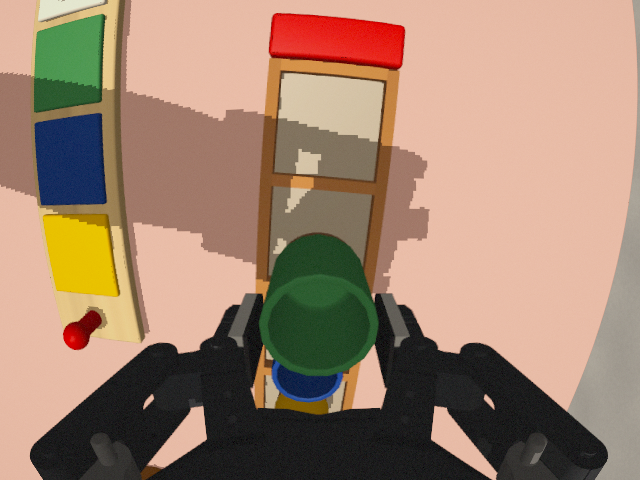

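Green is over the third bay with the same geometry. I lower it.

Request:
move_arm --plan '[[[0,0,0,-0.001,0.001,0.02,0.04],[0,0,0,-0.001,0.001,0.04,0.04],[0,0,0,-0.001,0.001,0.055,0.04],[0,0,0,-0.001,0.001,0.063,0.04],[0,0,0,-0.001,0.001,0.065,0.04]]]'

```text
time: 22.95
eef_pos: [0.6472, -0.0593, 0.0397]
tcp_rot: [0.707, 0.707, -0.001, -0.001]
contact_force: [-1.2, 0.1, -1.5]
opening: 0.549
```

Request:
move_arm --plan '[[[0,0,0,0,0,0.001,0.04],[0,0,0,0,0,0.002,0.04],[0,0,0,0,0,0.003,0.04],[0,0,0,0,0,0.004,0.04],[0,0,0,0,0,0.004,0.04]]]'

```text
time: 23.58
eef_pos: [0.6472, -0.0593, 0.0357]
tcp_rot: [0.707, 0.707, -0.001, -0.001]
contact_force: [0.1, -0.3, -1.8]
opening: 0.55
```

Request:
move_arm --plan '[[[0,0,0,0,0,0.0005,0.04],[0,0,0,0,0,0.001,0.04],[0,0,0,0,0,0.0015,0.04],[0,0,0,0,0,0.0015,0.04],[0,0,0,0,0,0.0015,0.04]]]'

```text
time: 24.2
eef_pos: [0.6473, -0.0594, 0.0351]
tcp_rot: [0.707, 0.707, -0.001, -0.0]
contact_force: [-2.9, -0.1, 5.9]
opening: 0.551
```

Request:
move_arm --plan '[[[0,0,0,0,0,0,0.05],[0,0,0,0,0,0,0.055],[0,0,0,0,0,0,0.065],[0,0,0,0,0,0,0.08],[0,0,0,0,0,0,0.085]]]'

```text
time: 24.82
eef_pos: [0.6474, -0.0594, 0.035]
tcp_rot: [0.707, 0.707, -0.001, -0.0]
contact_force: [-0.2, -0.1, -1.1]
opening: 0.996
```

Request:
move_arm --plan '[[[0,0,0,0,0,-0.01,0.085],[0,0,0,0,0,-0.03,0.085],[0,0,0,0,0,-0.06,0.085],[0,0,0,0,0,-0.1,0.085],[0,0,0,0.02,-0.02,-0.13,0.085]]]'

```text
time: 25.45
eef_pos: [0.6294, -0.0405, 0.1695]
tcp_rot: [0.708, 0.707, 0.001, 0.002]
contact_force: [-0.6, -0.2, 0.9]
opening: 0.993
```

```bash
python3 - <<'E'
from h import *
s=get_state();print(s["time"],s["eef_pos"],s["contact_force"],s["tcp_rot"])
G=R.from_matrix(np.array([[0,1,0],[1,0,0],[0,0,-1]],float).T)
for g in [(.451,0.158,.125)]: print(toolmove(g,G,s))
show("wrist","w15")
E
```

```text
25.45 [ 0.62941909 -0.04050142  0.16953226] [-0.62977976 -0.17698344  0.89164934] [0.70758766 0.70662222 0.00074469 0.00204459]
(array([ 0.23,  0.11, -0.08]), array([ 0.1983, -0.1789,  0.0435]))
```

View pics/w15.png

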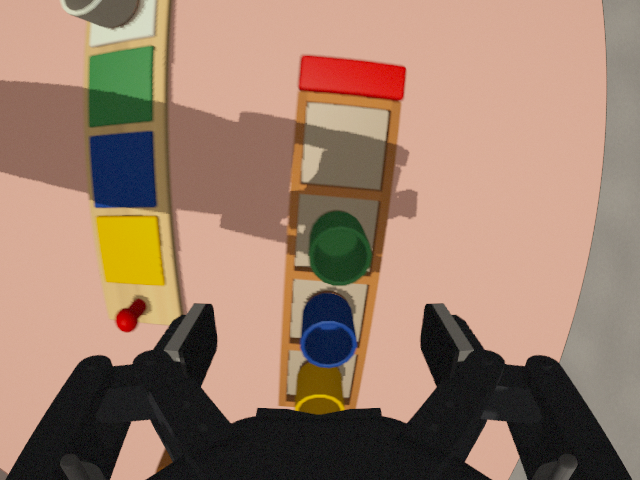

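Three pots are standing in the rack. Last is the white one.

Request:
move_arm --plan '[[[0,0,0,0.04,-0.035,0,0.085],[0,0,0,0.085,-0.077,0,0.085],[0,0,0,0.13,-0.117,0.01,0.085],[0,0,0,0.17,-0.153,0.025,0.085],[0.2,0,0,0.198,-0.179,0.043,0.085]]]'

```text
time: 26.12
eef_pos: [0.4492, 0.1617, 0.1307]
tcp_rot: [0.706, 0.708, 0.002, 0.003]
contact_force: [2.1, -0.4, -0.4]
opening: 0.996
```

Request:
move_arm --plan '[[[0,0,0,0,0,0,0.085],[0,0,0,0,0,0,0.085],[0,0,0,0,0,0,0.085],[0,0,0,0,0,0,0.085],[0,0,0,0,0,0,0.085]]]'

```text
time: 26.75
eef_pos: [0.4497, 0.1612, 0.1308]
tcp_rot: [0.707, 0.708, 0.002, 0.003]
contact_force: [-0.3, -0.5, -0.2]
opening: 0.998
```

```bash
python3 - <<'E'
from h import *
s=get_state();show("wrist","w16")
print(s["time"],s["eef_pos"],s["tcp_rot"])
G=R.from_matrix(np.array([[0,1,0],[1,0,0],[0,0,-1]],float).T)
print(toolmove([.4515,.158,.046],G,s))
E
```

```text
26.75 [0.44974681 0.161176   0.13083713] [0.70667505 0.70752874 0.00242828 0.00275051]
(array([0.42, 0.03, 0.07]), array([-0.0031,  0.0011,  0.0848]))
```

View pics/w16.png

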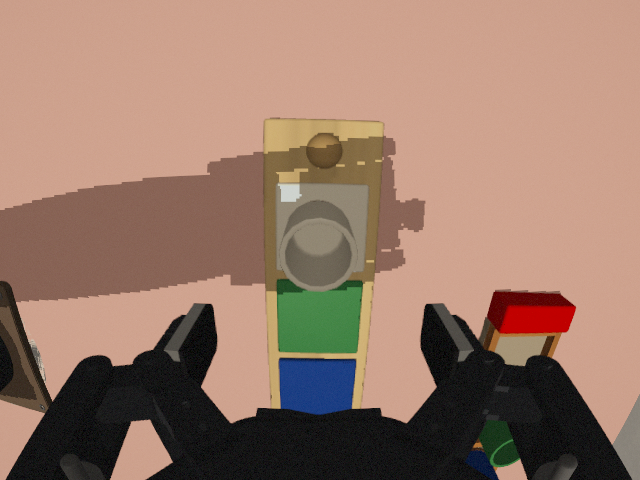

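The white pot's rim is at (319,254), as green's was, so I descend straight.

Request:
move_arm --plan '[[[0.2,0,0,0,0,0.025,0.085],[0.4,0,0,-0.001,0.0,0.05,0.085],[0.4,0,0,-0.001,0.0,0.072,0.085],[0.4,0,0,-0.001,0.0,0.084,0.085],[0.4,0,0,-0.001,0.0,0.084,0.085]]]'

```text
time: 27.42
eef_pos: [0.4495, 0.1601, 0.0459]
tcp_rot: [0.707, 0.708, -0.001, -0.0]
contact_force: [-0.2, 0.4, 0.0]
opening: 0.996
```

```bash
python3 - <<'E'
from h import *
s=get_state();show("wrist","w17")
print(s["eef_pos"],s["tcp_rot"])
E
```

```text
[0.44954778 0.16008114 0.04593576] [ 7.06659183e-01  7.07553338e-01 -9.37274399e-04 -4.40483153e-04]
```

View pics/w17.png

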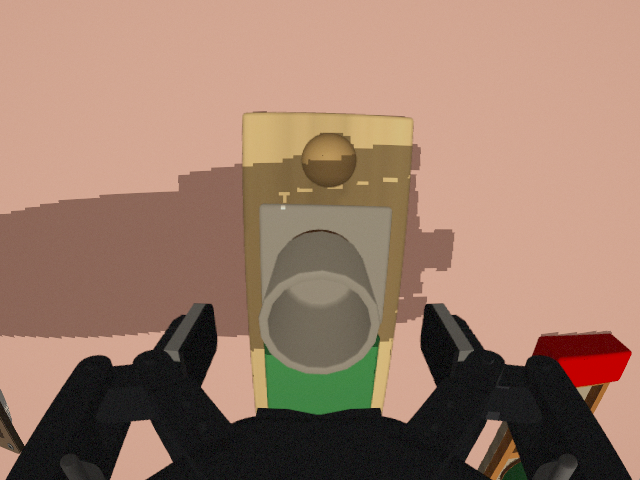

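The white pot is at (320,322), so I shift 2 mm again and close.

Request:
move_arm --plan '[[[0,0,0,0.002,0,0,0.085],[0,0,0,0.002,0,0,0.07],[0,0,0,0.002,0,0,0.06],[0,0,0,0.002,0,0,0.05],[0,0,0,0.002,0,0,0.045]]]' --force 30

```text
time: 28.1
eef_pos: [0.4504, 0.1623, 0.0474]
tcp_rot: [0.707, 0.708, -0.0, 0.0]
contact_force: [-2.4, 0.6, 4.1]
opening: 0.544
```

Request:
move_arm --plan '[[[0,0,0,0,0,0,0.04],[0,0,0,0,0,0,0.04],[0,0,0,0,0,0,0.04],[0,0,0,0,0,-0.01,0.04],[0,0,0,0,0,-0.03,0.04]]]' --force 30

```text
time: 28.72
eef_pos: [0.4493, 0.1621, 0.0767]
tcp_rot: [0.707, 0.708, -0.001, -0.001]
contact_force: [0.5, -0.0, -1.8]
opening: 0.546
```

```bash
python3 - <<'E'
from h import *
s=get_state();print(s["time"],s["eef_pos"],s["opening"],s["contact_force"])
for g in [(0.654,.018,.115)]: print(toolmove(g,None,s))
E
```

```text
28.725 [0.44928725 0.16207788 0.07672573] 0.545988729559622 [ 0.45145932 -0.03871326 -1.81981737]
(array([0., 0., 0.]), array([-0.1444,  0.2044, -0.0388]))
```

Request:
move_arm --plan '[[[0,0,0,0,0.005,-0.03,0.04],[0,0,0,-0.02,0.035,-0.045,0.04],[0,0,0,-0.055,0.08,-0.045,0.04],[0,0,0,-0.09,0.125,-0.045,0.04],[0,0,0,-0.12,0.17,-0.04,0.04]]]'

```text
time: 29.35
eef_pos: [0.6213, 0.041, 0.117]
tcp_rot: [0.707, 0.707, -0.001, -0.0]
contact_force: [-0.4, 0.0, -0.4]
opening: 0.546
```

```bash
python3 - <<'E'
from h import *
G=R.from_matrix(np.array([[0,1,0],[1,0,0],[0,0,-1]],float).T)
s=get_state();print(s["time"],s["eef_pos"],s["opening"],s["contact_force"])
for g in [(0.654,.018,.105)]: print(toolmove(g,G,s))
E
```

```text
29.35 [0.62127311 0.04097426 0.11697301] 0.5464289337162209 [-0.40603667  0.01838428 -0.44448398]
(array([-0.08,  0.05,  0.05]), array([-0.023 ,  0.0327,  0.0119]))
```

Request:
move_arm --plan '[[[0,0,0,-0.015,0.02,0,0.04],[0,0,0,-0.023,0.033,0.005,0.04],[0,0,0,-0.023,0.033,0.011,0.04],[0,0,0,-0.023,0.033,0.011,0.04],[0,0,0,-0.023,0.033,0.011,0.04]]]'

```text
time: 29.98
eef_pos: [0.6534, 0.019, 0.1058]
tcp_rot: [0.706, 0.708, -0.001, -0.001]
contact_force: [0.4, -0.5, -1.0]
opening: 0.552
```

```bash
python3 - <<'E'
from h import *
G=R.from_matrix(np.array([[0,1,0],[1,0,0],[0,0,-1]],float).T)
s=get_state();print(s["time"],s["eef_pos"],s["opening"],s["contact_force"])
for g in [(0.654,.018,.035)]: print(toolmove(g,G,s))
show("wrist","w18")
E
```

```text
29.975 [0.65341829 0.01897782 0.10583075] 0.5521309326587133 [ 0.40452085 -0.46177572 -0.95876731]
(array([-0.12,  0.04,  0.12]), array([-0.0009,  0.0007,  0.0708]))
```

View pics/w18.png

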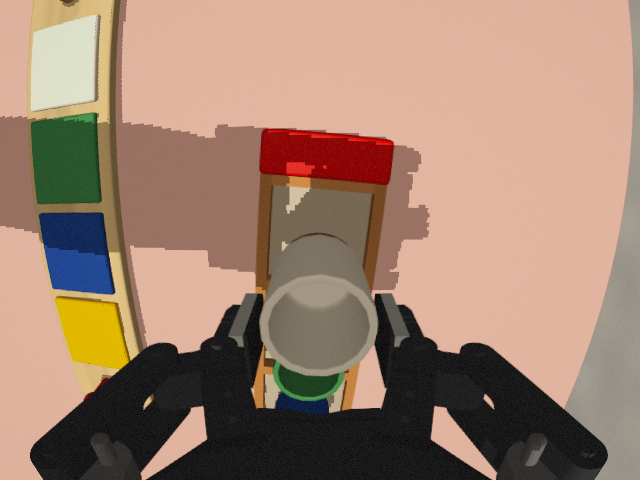

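White is over the bay beside the red block. I lower it.

Request:
move_arm --plan '[[[0,0,0,-0.001,0.001,0.02,0.04],[0,0,0,-0.001,0.001,0.04,0.04],[0,0,0,-0.001,0.001,0.055,0.04],[0,0,0,-0.001,0.001,0.063,0.04],[0,0,0,-0.001,0.001,0.065,0.04]]]'

```text
time: 30.65
eef_pos: [0.6542, 0.0178, 0.0401]
tcp_rot: [0.706, 0.708, -0.001, -0.001]
contact_force: [0.6, -0.2, -2.0]
opening: 0.548
```

Request:
move_arm --plan '[[[0,0,0,0,0,0.001,0.04],[0,0,0,0,0,0.002,0.04],[0,0,0,0,0,0.003,0.04],[0,0,0,0,0,0.004,0.04],[0,0,0,0,0,0.004,0.04]]]'

```text
time: 31.28
eef_pos: [0.6542, 0.0178, 0.0361]
tcp_rot: [0.706, 0.708, -0.001, -0.001]
contact_force: [-0.6, -0.1, -1.0]
opening: 0.548
```

Request:
move_arm --plan '[[[0,0,0,0,0,0.0005,0.04],[0,0,0,0,0,0.001,0.04],[0,0,0,0,0,0.0015,0.04],[0,0,0,0,0,0.0015,0.04],[0,0,0,0,0,0.0015,0.04]]]'

```text
time: 31.9
eef_pos: [0.6543, 0.0177, 0.0355]
tcp_rot: [0.706, 0.708, -0.001, -0.001]
contact_force: [-2.0, 0.1, 5.9]
opening: 0.548
```

Request:
move_arm --plan '[[[0,0,0,0,0,0,0.05],[0,0,0,0,0,0,0.055],[0,0,0,0,0,0,0.065],[0,0,0,0,0,0,0.08],[0,0,0,0,0,0,0.085]]]'

```text
time: 32.52
eef_pos: [0.6543, 0.0177, 0.0354]
tcp_rot: [0.706, 0.708, -0.001, -0.001]
contact_force: [0.3, 0.4, 0.5]
opening: 0.996
```

Request:
move_arm --plan '[[[0,0,0,0,0,-0.01,0.085],[0,0,0,0,0,-0.03,0.085],[0,0,0,0,0,-0.06,0.085],[0,0,0,0,0,-0.1,0.085],[0,0,0,0,-0.03,-0.14,0.085]]]'

```text
time: 33.15
eef_pos: [0.626, 0.0175, 0.179]
tcp_rot: [0.706, 0.708, -0.0, 0.001]
contact_force: [0.4, 0.9, 0.4]
opening: 0.995
```

Request:
move_arm --plan '[[[0,0,0,0,-0.04,-0.02,0.085],[0,0,0,0,-0.08,-0.04,0.085],[0,0,0,0,-0.12,-0.06,0.085],[0,0,0,0,-0.14,-0.08,0.085],[0,0,0,0,-0.14,-0.08,0.085]]]'

```text
time: 33.78
eef_pos: [0.4866, 0.0172, 0.2628]
tcp_rot: [0.706, 0.708, 0.002, 0.004]
contact_force: [0.7, -0.2, 0.1]
opening: 0.995
```

```bash
python3 - <<'E'
from h import *
s=get_state();print(s["time"],s["eef_pos"],s["contact_force"])
show("scene","s19");show("top","t19")
for n in ["yellow","blue","green","white"]:
    r=pinpoint("scene",n+"_pot_mid")
    if r: print(n,r[0]["p"],r[0]["centre"],atz("scene",r[0]["centre"],.043).round(4))
E
```

```text
33.775 [0.4865619  0.01723142 0.26281709] [ 0.71616052 -0.24682077  0.07232095]
yellow 0.9 [287.3, 331.3] [ 0.6299 -0.2098  0.043 ]
blue 0.68 [318.3, 309.2] [ 0.6384 -0.1384  0.043 ]
green 0.57 [348.5, 286.6] [ 0.6458 -0.0594  0.043 ]
white 0.78 [374.2, 266.3] [0.6511 0.0176 0.043 ]
```

View pics/s19.png

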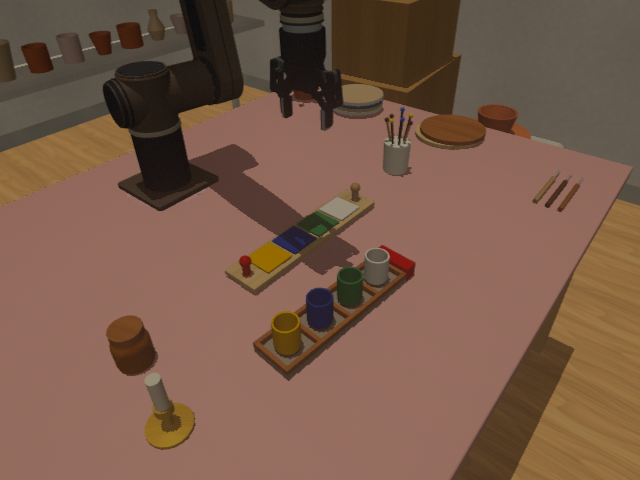

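View pics/t19.png

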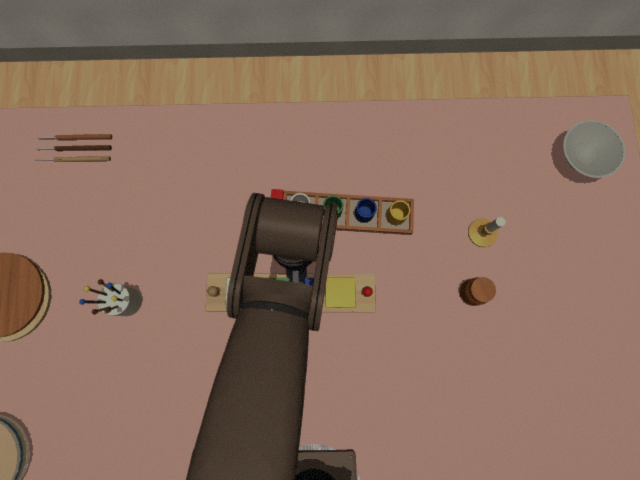

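All four pots stand upright in their bays, in the order asked, and the bystanders haven't moved. I hand the job in.

```bash
python3 - <<'E'
from plant import *
print(ticket.sign_off(), get_state()["time"])
E
```

```text
the job is handed in; nothing more can be done
the job is handed in; nothing more can be done
```

All four pots are in the kiln rack in reverse order, and the job is handed in at about 34 s. Starting from the bay farthest from the red end block, they go yellow, blue, green, white, so white stands right beside the block.

- **Setting down:** I lowered each pot until the wrist felt light floor contact (about 6–7 N), opened the fingers, then backed straight up.
- **Last checks:** The final scene view shows all four pots upright, one per bay. Blue, green and white measured within about 3 mm of their bay centres. Yellow's network reading came out about 7 mm off, while the arm released it within about 1 mm of the bay centre. The picture shows it clear of the walls, so I put that down to the network.
- **Bystanders:** The brush mug, glaze jar and candle look unmoved in the last scene and top views.
- **Not fully seen:** In the last top view the arm partly hid the white pot. The scene view shows it clearly.

No check failed.

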